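# Stamp a tube in the bench press and unload it

## Robot

A 7-joint arm with a two-finger parallel gripper is mounted at the origin on the work surface. World frame = base frame: x ahead of the robot, y to its left, z up, the work surface at z = 0. Lengths are in m, angles in rad, forces in N, time in s.
With the tool pointing down it reaches from about 0.425 to 0.95 m from the base axis. Payload 4.7 kg.
Tool frame: the origin (TCP) lies at the very end of the fingers, on their centre line; the grasp point (between the pads) lies 19 mm behind it; z points along the fingers, y is the line along which they close (so a half turn about z gives the same grasp; the last joint's range is limited). The gripper opens to 85 mm and grips with 20 to 120 N. Pads are 22 mm wide; open, the fingers measure 114 mm over their backs; the gripper's body (76 mm by 85 mm) begins 54 mm behind the grasp point. The pads swing forward as they close: fully open they stand 13 mm farther back than shut.
Start: joints at [1.265, 0.469, -0.049, 1.532, 0.024, 1.141, -0.082], TCP at [0.185, -0.649, 0.196] pointing down, gripper open.
Joint ranges: [-2.59, 2.59], [-0.33, 1.99], [-1.39, 1.29], [0.1, 2.45], [-1.04, 4.18], [0.21, 1.99], [-2.66, 2.66]. Speed limits (rad/s): [2.57, 2.57, 3.14, 3.14, 3.14, 3.14, 3.14].

## Interface

Orientations are given as a unit quaternion [x, y, z, w].
In Python, from station import monitor, vision, manip gives the robot as it stands.
- The arm moves only by the tool arm_command, never from a script. Its argument "targets" is a list of rows, each a list of 7 numbers: the finger opening in mm, from 0 to 85.4, then the shift along the tool's x, y, z in mm, then the turn, a rotation vector about the tool's x, y, z in rad. In form: [[fingers, tx, ty, tz, wx, wy, wz], ...]. A call has 1 to 8 rows; each row shifts and turns the commanded pose from where the row before left it, along the tool's axes as they then stand; what a row does not reach is not made up. A row lasts 1/8 s, in which the tool goes at most 62.5 mm and 10.7 degrees, less where a joint would pass 70% of its speed; a pose out of reach is approached as far as the arm can. A call with a gripper value outside its range is refused whole. The fingers move at their own pace and stop on an object; the grip force is fixed at half the most. Time passes only in rows, so rows that do not move let the fingers close. It gives the time, the measured TCP pose, the force, the opening and the grip force at its end, in the units of the state.
- monitor.get_obs(): the state, without advancing time (a new reading comes with each control period).
- vision.grab_frame(name): name is "side" or "top" or "wrist"; returns a dict with "image" (480x640x3 uint8, red, green, blue), "depth" (480x640 float32, m along the optical axis (not along the pixel's ray), 0 where there is no reading), "vertical_fov" (degrees; the focal length in pixels is half the picture's height over the tangent of half this angle, whatever the lens; pixels are square), "cx", "cy" (the principal point, pixels), "cam_to_world" (4x4, takes a point from camera to world coordinates). Camera axes: x right, y up, looking along -z (the intrinsics and any distortion apply to the point x, -y, -z); pixel columns grow to the right and rows downward; lengths in m; the calibration is good to about 2 mm. A picture is of the moment at which its call begins.
- manip.finish_job(): hands the job in; it is judged then, once.
The state is a dict: "time_s": time; "joint_pos": joint angles; "qd": joint speeds; "joint_torque": joint torques, N m; "position": TCP position; "orientation": TCP orientation; "wrist_force": force on the tool from outside, world axes, zero at the start; "ft_torque": the same for the moment, N m; "gripper_width": finger opening in m; "grip_force": force on a finger pad.
Only numpy, scipy, OpenCV 4.12 (cv2) and the standard library are available. Lean on these libraries where they do the work, as an engineer would, in place of code of your own. Each camera call takes 0.05 s, during which the arm holds its last target. There are 200 camera calls.

## Task

Stamp the yellow tube that is clipped in the blue bench press: swing the red-handled lever down to its stop, then let it go so that it springs fully back up. Then pull the stamped tube out of its two spring clips and lay it gently, level and centred, in the two V rests of the green rack. Leave the spray can, the tape measure and the white tin where they are.

Things in the scene. Friction and masses are not known exactly. Their poses are not given: they have to be found in the camera images.
- press: Blue bench stamping press, 295 mm high, bolted down, base plate 190 x 340 x 15 mm. Origin on the table under the stamp point; x points from its front to its back, y along the clipped tube, z up. Column at x 55 to 115 mm; head 70 mm wide in y, 190 to 265 mm high, its front face at x -10 mm.
- lever (a joint): Press lever: 0 at rest (arm 25 degrees above level, pointing to the press's front), grows as it is pressed down, stop at 0.87 (25 degrees below level). A spring drives it back to 0: at the handle about 4 N start it and about 11 N hold it at the stop. Let go, it is back in one or two seconds.
- lever_grip (a point): Middle of the lever's red round cross handle (20 mm across, 100 mm long, along the press's y), as it is now. It runs on a circle of 170 mm radius about the pivot axis and lies 30 mm to the press's -y side of the lever arm; height about 322 mm at rest, 178 mm at the stop.
- pivot (a point): Point on the lever's hinge axis (parallel to the press's y) in the middle of the press, 250 mm above the table.
- lamp (a point): Middle of the underside of the aluminium lamp bar, 24 x 24 mm, that runs along the press's y (y 35 to 235 mm) above the tube, 235 to 259 mm up, its front edge 14 mm behind the tube's axis (x 14 to 38 mm): a gripper coming straight down on the tube hits it; one leaning towards the press's front by 25 to 40 degrees clears it. Its end post is at y 242 mm.
- seat (a point): Where the clipped tube's centre sits, 120 mm up: press x 0, y 110 mm. Two steel C clips, 16 mm wide, hold the tube 45 mm either side of it on thin stands, 74 mm free between them and free below. Their mouths face up and to the press's front, 29 degrees from vertical towards its -x. Pulled that way both let go at about 10 to 17 N within 15 mm; 80 mm clears all, with the lever up.
- tube_center (a point): Centre of the yellow steel tube, 20 mm across, 250 mm long, about 160 g, its length along its own y axis (it may roll about it). It starts in the clips with one end 15 mm past the stamp; the gap between the clips is at its middle.
- rack: Green rack, fixed: base plate 120 x 170 x 12 mm with two upright V rests 12 mm thick at y -65 and +65 mm; origin under its middle, y along the tube's place. The V's are right-angled, open upwards, about 66 mm wide at their mouths and 91 mm high. The tube may lie either way round.
- rack_seat (a point): Where the tube's centre lies when it is settled in both V's: 74 mm above the table over the rack's origin.
- spray_can: Red spray can, 66 mm across, 190 mm high, standing; bystander. Origin under its middle.
- tape_measure: Yellow tape measure, 70 x 35 x 65 mm, standing; bystander. Origin under its middle.
- tin: White open pot, 80 mm across, 100 mm high; bystander. Origin under its middle.
- tube: The same yellow tube; origin at its centre.
Not all that is in view belongs to the job. What is meant by the rack is not orange, and is the larger of those in its own colour.

How it is judged:
On the way, in this order (a step that is already met when the one before it is completed fails the run):
1. the lever is swung down to its stop with the tube in the clips (value of joint lever above 0.81 rad and distance between tube_center and seat below 0.006 m), for 0.1 s.
2. the lever is let go and back up, the tube still in the clips (value of joint lever below 0.06 rad and contact force between lever and the fingers below 0.5 N and distance between tube_center and seat below 0.006 m), for 0.1 s.
3. the tube is out of the clips (distance between tube_center and seat above 0.05 m), for 0.1 s.
At the end, for the whole second after the job is handed in: The tube lies at rest in both V's of the rack: its centre within 8 mm across, 7 mm in height and 35 mm lengthwise of the rack seat, its length within 0.1 rad of the rack's y; the lever is back up (joint below 0.06) (x of tube_center in the frame of rack_seat between -0.008 and 0.008 m and z of tube_center in the frame of rack_seat between -0.007 and 0.007 m and y of tube_center in the frame of rack_seat between -0.035 and 0.035 m and angle between the y axis of tube_center and the y axis of rack_seat, either way round below 0.1 rad and linear speed of tube below 0.02 m/s and value of joint lever below 0.06 rad); the robot touches nothing.
It fails at once if the tube is dropped or flung (moving freely, untouched by the fingers, faster than 0.8 m/s) (contact force between tube and the fingers below 0.05 N and linear speed of tube above 0.8 m/s).
It fails at once if the spray can is moved more than 30 mm (distance of spray_can from where it was at the start of the episode above 0.03 m).
It fails at once if the tape measure is moved more than 30 mm (distance of tape_measure from where it was at the start of the episode above 0.03 m).
It fails at once if the tin is moved more than 30 mm (distance of tin from where it was at the start of the episode above 0.03 m).
It also fails if it takes over 67 s, if anything falls off the work surface, if the arm or the gripper's body presses on something with over 40 N, if the wrist force passes 120 N, or if a joint passes its speed limit or range.

## Working session

There is one attempt and no reset: what is moved stays moved. The work goes in short steps, Python scripts to look and compute and a tool call to move; the robot and the scene stay as the last step left them, time stands still between calls to the robot, and variables do not carry over. Pictures are saved under pics/ and viewed, at most 10 in all, crops included, and the job is handed in when it is done.

Besides the shell and the picture viewer there is one more tool, called after "Call:" by a JSON object that holds its "name" and its "arguments", one argument or row to a line. arm_command: Moves the arm, as the interface text tells. Its arguments: {"type":"object","properties":{"targets":{"type":"array","items":{"type":"array","items":{"type":"number"}}}},"required":["targets"]}

```bash
mkdir -p pics; ls; python3 - <<'E'
from station import monitor, vision
import numpy as np, cv2
print(monitor.get_obs())
for n in ("side","top"):
    f=vision.grab_frame(n); np.savez(n+".npz",**f)
    cv2.imwrite(f"pics/{n}0.png",f["image"][:,:,::-1])
    print(n,[ (k,f[k]) for k in f if k not in("image","depth")])
E
```

```text
pics
{'time_s': 0.0, 'joint_pos': array([ 1.2650719 ,  0.46947891, -0.04863634,  1.53374141,  0.02410494,
        1.14100333, -0.08229024]), 'qd': array([ 0.00125558, -0.00312969, -0.00105937,  0.00050026, -0.00039888,
        0.00146509, -0.00036649]), 'joint_torque': array([ 1.79756639e-04, -5.10298240e+01, -4.61558963e-02, -2.37707967e+01,
        1.07139119e-02,  7.50535779e-03,  2.15426729e-05]), 'position': array([ 0.18432169, -0.6486355 ,  0.19491627]), 'orientation': array([ 9.90430177e-01,  1.38010941e-01, -1.72097435e-04, -1.00790268e-03]), 'wrist_force': array([-0.51533517,  0.01925724, -0.01067595]), 'ft_torque': array([-0.03624792,  0.02523455, -0.01512508]), 'grip_force': 0.0, 'gripper_width': 0.08543911610595661}
side [('vertical_fov', 49.90767572011759), ('cx', 321.34476118490755), ('cy', 232.0652290384452), ('cam_to_world', array([[-0.72444161,  0.33866503, -0.60040849, -0.31814419],
       [-0.68896591, -0.38426482,  0.61454579,  0.75876494],
       [-0.02259069,  0.85886352,  0.51170608,  0.85179533],
       [ 0.        ,  0.        ,  0.        ,  1.        ]]))]
top [('vertical_fov', 48.18614126874331), ('cx', 309.73355575429264), ('cy', 239.87728302589622), ('cam_to_world', array([[-0.02001181,  0.99435795, -0.10417197,  0.33486692],
       [-0.99951653, -0.02237709, -0.02158649, -0.06233553],
       [-0.02379576,  0.10368962,  0.99432501,  1.44858591],
       [ 0.        ,  0.        ,  0.        ,  1.        ]]))]
```

View pics/side0.png

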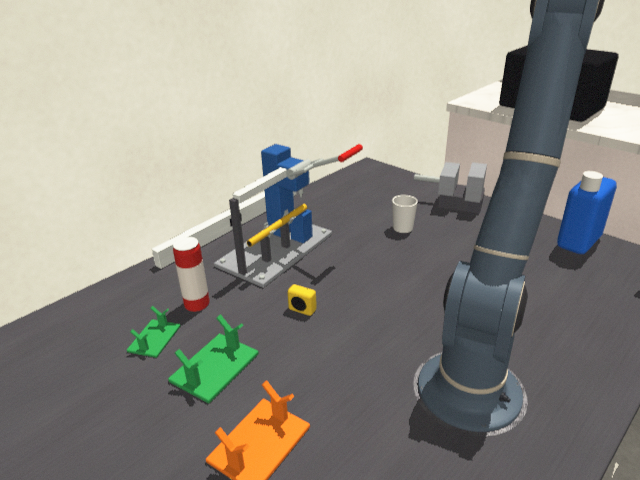

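View pics/top0.png

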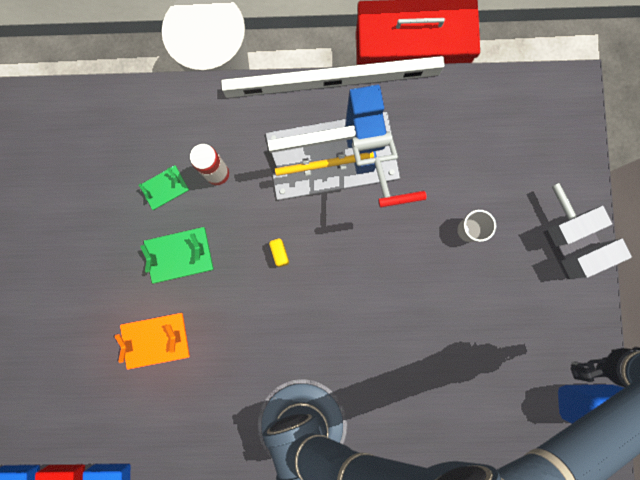

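The top view shows the press at about (330,160), the tube from (275,171) to (375,158), and the red handle at (402,198). The larger green rack is at (178,253), with the tape measure at (279,252), the can at (205,160) and the tin at (479,226). The side view agrees with this.

```bash
cat >h.py <<'E'
import numpy as np, cv2
from scipy.spatial.transform import Rotation as R
def cloud(f):
    f=dict(f); d=np.asarray(f["depth"]); H,W=d.shape
    F=H/2/np.tan(np.radians(float(f["vertical_fov"]))/2)
    u,v=np.meshgrid(np.arange(W),np.arange(H))
    P=np.stack([(u-f["cx"])/F*d,-(v-f["cy"])/F*d,-d],-1)
    T=f["cam_to_world"]; W_=P@T[:3,:3].T+T[:3,3]; W_[d==0]=np.nan
    return W_, cv2.cvtColor(f["image"],cv2.COLOR_RGB2HSV)
def box(P,lo,hi): return np.all((P>lo)&(P<hi),-1)
def line(p):
    c=p.mean(0); d=np.linalg.svd(p-c)[2][0]; d=d*np.sign(d[1]); t=(p-c)@d
    return c,d,np.percentile(t,[0.5,99.5])
E
python3 - <<'E'
from h import *
for n in("top","side"):
    P,h=cloud(np.load(n+".npz")); H,S,V=[h[...,i].astype(int) for i in range(3)]
    print("==",n)
    tab=box(P,[.2,-.5,-.03],[.5,.5,.03]); print("table z",np.nanmedian(P[tab][:,2]))
    red=((H<6)|(H>174))&(S>150)&(V>60)
    m=red&box(P,[.3,-.4,.2],[.9,0.05,.45]); p=P[m]; c,d,e=line(p); print("handle",m.sum(),c,d,e,p[:,2].max(), "mid",c+d*e.mean())
    m=(H>15)&(H<35)&(S>150)&box(P,[.4,-.3,.09],[.9,.35,.16]); p=P[m]; c,d,e=line(p); print("tube",m.sum(),c,d,e,"yaw",np.degrees(np.arctan2(-d[0],d[1])),"mid",c+d*e.mean(),"ends",c+d*e[0],c+d*e[1],"zmax",np.percentile(p[:,2],98))
    g=(H>45)&(H<80)&(S>120)
    m=g&box(P,[.3,.2,.005],[.53,.6,.02]); p=P[m]
    r=cv2.minAreaRect(p[:,:2].astype(np.float32)); print("rackplate",m.sum(),r,p[:,2].mean())
    m=g&box(P,[.2,.2,.03],[.53,.6,.12]); p=P[m]; print("Vs",m.sum(),p.min(0),p.max(0),p.mean(0))
    m=g&box(P,[.54,.2,.005],[.8,.6,.02]); r=cv2.minAreaRect(P[m][:,:2].astype(np.float32)); print("small",r)
    b=(H>100)&(H<125)&(S>120)
    m=b&box(P,[.5,-.3,.255],[.9,.1,.275]); r=cv2.minAreaRect(P[m][:,:2].astype(np.float32)); print("head",r)
    m=b&box(P,[.5,-.3,.285],[.95,.1,.31]); r=cv2.minAreaRect(P[m][:,:2].astype(np.float32)); print("coltop",r)
    m=(S<60)&box(P,[.5,-.2,.245],[.9,.3,.27]); r=cv2.minAreaRect(P[m][:,:2].astype(np.float32)); print("lamp",r,P[m].mean(0))
    m=(S<60)&box(P,[.5,-.25,.008],[.83,.32,.022]); r=cv2.minAreaRect(P[m][:,:2].astype(np.float32)); print("base",r)
    m=box(P,[.5,.2,.15],[.85,.45,.22])&((S<60)|red); print("can",np.nanmin(P[m],0),np.nanmax(P[m],0))
    m=box(P,[.35,-.5,.07],[.6,-.22,.13]); print("tin",np.nanmin(P[m],0),np.nanmax(P[m],0))
    m=box(P,[.3,.0,.03],[.48,.15,.09])&(H>15)&(H<35); print("tape",np.nanmin(P[m],0),np.nanmax(P[m],0))
E
```

```text
== top
table z 0.000780038722513754
handle 404 [ 0.5350332  -0.23434517  0.33007903] [-0.15107053  0.98851378  0.00426717] [-0.04849521  0.0489802 ] 0.3376205322367083 mid [ 0.53499657 -0.23410546  0.33008007]
tube 610 [ 0.66384567 -0.06115895  0.12850582] [-1.48130567e-01  9.88967727e-01 -4.12239605e-04] [-0.13450456  0.11156069] yaw 8.518606405466361 mid [ 0.66554501 -0.07250432  0.12851055] ends [ 0.6837699  -0.19417962  0.12856127] [0.64732012 0.04917097 0.12845983] zmax 0.134927401325758
rackplate 2395 ((0.4537618160247803, 0.32625800371170044), (0.11988913267850876, 0.1706167459487915), 11.586251258850098) 0.01209107278377669
Vs 358 [0.40672872 0.24994843 0.03013986] [0.50179691 0.40184767 0.09682811] [0.45431087 0.32986185 0.07054508]
small ((0.6412806510925293, 0.36773547530174255), (0.08117572963237762, 0.11423120647668839), 27.42576789855957)
head ((0.736761212348938, -0.17272165417671204), (0.09491105377674103, 0.06776875257492065), 9.639483451843262)
coltop ((0.767738401889801, -0.16928429901599884), (0.06009068340063095, 0.07081110030412674), 9.145373344421387)
lamp ((0.
[... 1359 characters left out ...]
947021, -0.16562417149543762), (0.10021895170211792, 0.07376663386821747), 12.004155158996582)
coltop ((0.7635311484336853, -0.1650463193655014), (0.06021614745259285, 0.06774447858333588), 8.271297454833984)
lamp ((0.6610506176948547, -0.07155460119247437), (0.17262649536132812, 0.24630405008792877), 27.344327926635742) [ 0.68083999 -0.06596467  0.25569599]
base ((0.7106622457504272, -0.08323425054550171), (0.1940099149942398, 0.3236778974533081), 7.870652198791504)
can [0.63825548 0.20008638 0.15000208] [0.70437943 0.2557198  0.19197947]
tin [ 0.46117985 -0.49992735  0.07001407] [ 0.54267106 -0.41684304  0.1004832 ]
tape [0.41090922 0.02699001 0.03006482] [0.47972785 0.07879912 0.06720406]
```

```bash
cat >>h.py <<'E'
from scipy.spatial.transform import Slerp
from station import monitor
c,s=np.cos(np.radians(8.5)),np.sin(np.radians(8.5))
EX=np.array([c,s,0]);EY=np.array([-s,c,0]);EZ=np.array([0,0,1.])
TUBE=np.array([.667,-.0725,.120]); O=TUBE-.11*EY; O[2]=0
def pp(x,y,z): return O+x*EX+y*EY+z*EZ        # press frame -> world
def ori(yaw,lean=0):                          # tool x at yaw (deg), leaning so z points forward
    return R.from_euler('z',yaw,degrees=True)*R.from_euler('x',180+lean,degrees=True)
def now():
    o=monitor.get_obs(); return np.array(o["position"]),R.from_quat(o["orientation"])
def rows(grip,wps,start=None):
    """wps: list of (pos,rot,nrows)"""
    p,q=start or now(); 
    for P,Q,n in wps:
        sl=Slerp([0,1],R.concatenate([q,Q]))
        p0=p.copy()
        for k in range(1,n+1):
            pt=p0+(P-p0)*k/n; qt=sl(k/n)
            t=np.round(q.inv().apply(pt-p)*1000,1); w=np.round((q.inv()*qt).as_rotvec(),3)
            print([grip]+[float(a) for a in np.r_[t,w]],end=",\n")
            p=p+q.apply(t/1000); q=q*R.from_rotvec(w)
        print("--",np.round(p,4))
def show():
    o=monitor.get_obs(); p,q=now(); d=p-O
    print("t",round(o["time_s"],2),"press",np.round([d@EX,d@EY,d[2]],4),"pos",p.round(4),"rot",q.as_matrix().round(3).tolist(),"F",o["wrist_force"].round(1),"w",round(o["gripper_width"],4),"gf",o["grip_force"],"j",o["joint_pos"].round(2))
E
python3 - <<'E'
from h import *
p,q=now(); Q=ori(98.5)
print(Q.as_matrix().round(2).tolist(), pp(-.154,-.04,.37))
u=p.copy();u[2]=.41
rows(0,[(u,q,5),(pp(-.154,-.040,.375),Q,11)])
E
```

```text
[[-0.15, 0.99, 0.0], [0.99, 0.15, 0.0], [0.0, 0.0, -1.0]] [ 0.53686297 -0.24361503  0.37      ]
[0, -0.0, -0.1, -43.0, 0.0, 0.0, 0.0],
[0, -0.0, -0.1, -43.0, 0.0, 0.0, 0.0],
[0, -0.0, -0.0, -43.0, 0.0, 0.0, 0.0],
[0, -0.0, -0.1, -43.0, 0.0, 0.0, 0.0],
[0, -0.0, -0.1, -43.0, 0.0, 0.0, 0.0],
-- [ 0.1843 -0.6487  0.41  ]
[0, 40.9, -26.7, 3.2, -0.0, -0.0, -0.131],
[0, 44.0, -21.1, 3.3, -0.0, -0.0, -0.131],
[0, 46.4, -15.1, 3.2, -0.0, -0.0, -0.131],
[0, 48.0, -9.0, 3.2, -0.0, -0.001, -0.131],
[0, 48.7, -2.6, 3.2, -0.001, 0.0, -0.132],
[0, 48.7, 3.8, 3.2, 0.0, 0.0, -0.131],
[0, 47.8, 10.2, 3.2, 0.0, 0.0, -0.131],
[0, 46.0, 16.2, 3.2, -0.0, -0.0, -0.131],
[0, 43.5, 22.2, 3.2, -0.0, -0.0, -0.131],
[0, 40.2, 27.7, 3.1, -0.0, -0.0, -0.131],
[0, 36.3, 32.6, 3.2, -0.0, -0.0, -0.131],
-- [ 0.5368 -0.2436  0.375 ]
```

Call:
{"name": "arm_command", "arguments": {
  "targets": [
    [0, 0, 0, -43, 0, 0, 0],
    [0, 0, 0, -43, 0, 0, 0],
    [0, 0, 0, -43, 0, 0, 0],
    [0, 0, 0, -43, 0, 0, 0],
    [0, 0, 0, -43, 0, 0, 0],
    [0, 41, -27, 3, 0, 0, -0.131],
    [0, 44, -21, 3, 0, 0, -0.131],
    [0, 46, -15, 3, 0, 0, -0.131]
  ]
}}

```text
time_s: 1.1
position: [0.2812, -0.5375, 0.4015]
orientation: [0.944, 0.331, -0.0, -0.0]
wrist_force: [1.3, 0.4, 0.1]
gripper_width: -0.0001
grip_force: 0.0
```

Call:
{"name": "arm_command", "arguments": {
  "targets": [
    [0, 48, -9, 3, 0, 0, -0.131],
    [0, 49, -3, 3, 0, 0, -0.131],
    [0, 49, 4, 3, 0, 0, -0.131],
    [0, 48, 10, 3, 0, 0, -0.131],
    [0, 46, 16, 3, 0, 0, -0.131],
    [0, 43.5, 22, 3, 0, 0, -0.131],
    [0, 40, 28, 3, 0, 0, -0.131],
    [0, 36, 33, 3, 0, 0, -0.131]
  ]
}}

```text
time_s: 2.1
position: [0.5381, -0.2429, 0.3775]
orientation: [0.652, 0.758, -0.0, -0.0]
wrist_force: [0.3, 0.0, -0.5]
gripper_width: -0.0001
grip_force: 0.0
```

Call:
{"name": "arm_command", "arguments": {
  "targets": [
    [0, 0, 0, 0, 0, 0, 0],
    [0, 0, 0, 0, 0, 0, 0]
  ]
}}

```text
time_s: 2.35
position: [0.537, -0.2447, 0.3775]
orientation: [0.654, 0.757, -0.001, -0.0]
wrist_force: [-0.5, -1.1, 0.3]
gripper_width: -0.0001
grip_force: 0.0
```

```bash
python3 - <<'E'
from h import *
from station import vision
show()
im=[vision.grab_frame(n)["image"] for n in("side","wrist")]
a=cv2.resize(im[0][60:360,180:580],(400,300)); b=cv2.resize(im[1],(400,300))
cv2.imwrite("pics/a1.png",np.hstack([a,b])[:,:,::-1])
Q=ori(98.5); w=[]
for th in np.radians([20,10,0,-10,-18,-25.4]):
    w.append((pp(-.17*np.cos(th),-.04,.26+.17*np.sin(th)),Q,1 if th<.34 else 2))
rows(0,w)
E
```

```text
t 2.35 press [-0.154  -0.0411  0.3775] pos [ 0.537  -0.2447  0.3775] rot [[-0.145, 0.989, -0.001], [0.989, 0.145, -0.0], [-0.0, -0.001, -1.0]] F [-0.5 -1.1  0.3] w -0.0001 gf 0.0 j [ 0.75  0.27 -0.51  1.44  0.13  1.46  0.38]
[0, 1.0, -2.6, 29.8, -0.0, 0.0, -0.002],
[0, 1.0, -2.6, 29.9, -0.001, 0.001, -0.002],
-- [ 0.5311 -0.2445  0.3181]
[0, 0.0, -7.6, 28.6, 0.0, -0.0, -0.0],
-- [ 0.5236 -0.2456  0.2895]
[0, -0.0, -2.6, 29.5, 0.0, -0.0, -0.0],
-- [ 0.5211 -0.246   0.26  ]
[0, -0.0, 2.5, 29.6, 0.0, -0.0, -0.0],
-- [ 0.5235 -0.2456  0.2304]
[0, -0.0, 5.8, 23.0, 0.0, -0.0, -0.0],
-- [ 0.5293 -0.2447  0.2074]
[0, -0.0, 8.1, 20.4, 0.0, -0.0, -0.0],
-- [ 0.5373 -0.2435  0.187 ]
```

View pics/a1.png

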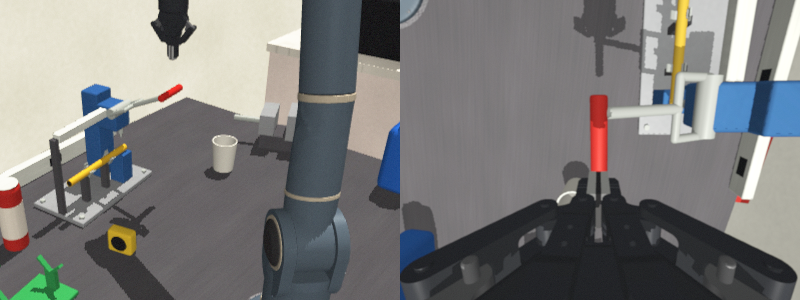

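The wrist view shows the closed fingertips (598,190) lined up with the handle (598,130). In the side view the gripper (172,50) is right above the handle (172,92).

Call:
{"name": "arm_command", "arguments": {
  "targets": [
    [0, 1, -1, 22, 0, 0, -0.004],
    [0, 1, -1, 22, 0, 0, 0],
    [0, 0, -3, 15, 0, 0, 0],
    [0, 0, -4, 14, 0, 0, 0],
    [0, 0, -4, 15, 0, 0, 0],
    [0, 0, -1.5, 15, 0, 0, 0],
    [0, 0, -1, 15, 0, 0, 0]
  ]
}}

```text
time_s: 3.32
position: [0.5132, -0.2464, 0.2592]
orientation: [0.653, 0.757, -0.007, -0.006]
wrist_force: [-23.0, -0.2, 11.2]
gripper_width: -0.0
grip_force: 11.6
```

Call:
{"name": "arm_command", "arguments": {
  "targets": [
    [0, 0, 1, 15, 0, 0, 0],
    [0, 0, 1.5, 15, 0, 0, 0],
    [0, 0, 3, 12, 0, 0, 0],
    [0, 0, 3, 11, 0, 0, 0],
    [0, 0, 4, 11, 0, 0, 0],
    [0, 0, 4, 9.5, 0, 0, 0],
    [0, 0, 0, 0, 0, 0, 0],
    [0, 0, 0, 0, 0, 0, 0]
  ]
}}

```text
time_s: 4.32
position: [0.5401, -0.2426, 0.1885]
orientation: [0.652, 0.758, 0.001, 0.003]
wrist_force: [0.4, -0.2, 7.1]
gripper_width: -0.0001
grip_force: 3.3
```

```bash
python3 - <<'E'
from h import *
from station import vision
show()
P,h=cloud(vision.grab_frame("side")); H,S,V=[h[...,i].astype(int) for i in range(3)]
m=((H<6)|(H>174))&(S>150)&(V>60)&box(P,[.3,-.4,.1],[.9,0.05,.45]); p=P[m]; print(m.sum(),p.mean(0),p.max(0))
E
```

```text
t 4.33 press [-0.1506 -0.0395  0.1885] pos [ 0.5401 -0.2426  0.1885] rot [[-0.15, 0.989, 0.005], [0.989, 0.15, -0.002], [-0.003, 0.005, -1.0]] F [ 0.4 -0.2  7.1] w -0.0001 gf 3.294738158583641 j [ 0.73  0.38 -0.5   1.73  0.2   1.08  0.32]
167 [ 0.515582   -0.22699018  0.22631023] [ 0.5300486  -0.18483675  0.23286516]
```

The handle slipped off to the front of the fingers. I'll back out sideways and grip it instead.

Call:
{"name": "arm_command", "arguments": {
  "targets": [
    [0, -20, 0, 0, 0, 0, 0],
    [0, -30, 0, 0, 0, 0, 0],
    [0, -30, 0, 0, 0, 0, 0],
    [0, -30, 0, 0, 0, 0, 0],
    [50, 0, 0, -40, 0, 0, 0],
    [50, 0, 0, -50, 0, 0, 0],
    [50, 0, 0, -50, 0, 0, 0],
    [50, 0, 0, -60, 0, 0, 0]
  ]
}}

```text
time_s: 5.38
position: [0.5541, -0.3507, 0.3872]
orientation: [0.652, 0.758, -0.0, -0.001]
wrist_force: [1.7, -0.2, 0.3]
gripper_width: 0.0498
grip_force: 0.0
```

Call:
{"name": "arm_command", "arguments": {
  "targets": [
    [50, 0, 0, 0, 0, 0, 0],
    [50, 0, 0, 0, 0, 0, 0],
    [50, 0, 0, 0, 0, 0, 0],
    [50, 0, 0, 0, 0, 0, 0]
  ]
}}

```text
time_s: 5.88
position: [0.5542, -0.3506, 0.385]
orientation: [0.652, 0.758, -0.0, -0.001]
wrist_force: [-0.0, 0.2, -0.7]
gripper_width: 0.0504
grip_force: 0.0
```

```bash
python3 - <<'E'
from h import *
from station import vision
show()
for n in("side","top"):
    P,h=cloud(vision.grab_frame(n)); H,S,V=[h[...,i].astype(int) for i in range(3)]
    m=((H<6)|(H>174))&(S>150)&(V>60)&box(P,[.3,-.4,.1],[.9,0.05,.45]); p=P[m]; print(n,"handle",m.sum(),p.mean(0))
    m=(H>15)&(H<35)&(S>150)&box(P,[.4,-.3,.09],[.9,.35,.16]); print("tube",m.sum(),line(P[m]))
Q=ori(98.5)
# hover, descend, grip
rows(50,[(pp(-.154,-.045,.375),Q,3),(pp(-.154,-.045,.303),Q,3)])
E
```

```text
t 5.88 press [-0.1526 -0.1484  0.385 ] pos [ 0.5542 -0.3506  0.385 ] rot [[-0.15, 0.989, -0.002], [0.989, 0.15, 0.001], [0.002, -0.002, -1.0]] F [-0.   0.2 -0.7] w 0.0504 gf 0.0 j [ 0.81  0.39 -0.47  1.27  0.17  1.53  0.52]
side handle 152 [ 0.52846934 -0.22416079  0.32556379]
tube 396 (array([ 0.6588828 , -0.06135922,  0.12493603]), array([-0.15010949,  0.98865939, -0.00444513]), array([-0.13543829,  0.11377685]))
top handle 381 [ 0.5347585  -0.23422736  0.33025024]
tube 614 (array([ 0.66390556, -0.0607477 ,  0.12823886]), array([-0.14827069,  0.98894339, -0.0026035 ]), array([-0.13510656,  0.11108304]))
[50, 34.5, -0.5, 3.6, -0.0, -0.0, 0.001],
[50, 34.4, -0.5, 3.5, -0.001, -0.001, 0.001],
[50, 34.5, -0.5, 3.6, -0.0, 0.0, 0.001],
-- [ 0.5376 -0.2486  0.375 ]
[50, 0.0, 0.0, 24.0, -0.0, 0.0, -0.0],
[50, 0.0, 0.0, 24.0, -0.0, 0.0, -0.0],
[50, 0.0, 0.0, 24.0, -0.0, 0.0, -0.0],
-- [ 0.5376 -0.2486  0.303 ]
```

Call:
{"name": "arm_command", "arguments": {
  "targets": [
    [50, 34.5, -1, 3.5, 0, 0, 0],
    [50, 34.5, -1, 3.5, 0, 0, 0],
    [50, 34.5, 0, 3, 0, 0, 0],
    [50, 0, 0, 24, 0, 0, 0],
    [50, 0, 0, 24, 0, 0, 0],
    [50, 0, 0, 24, 0, 0, 0],
    [50, 0, 0, 0, 0, 0, 0]
  ]
}}

```text
time_s: 6.85
position: [0.5359, -0.2484, 0.3026]
orientation: [0.652, 0.758, -0.001, -0.002]
wrist_force: [0.0, 0.4, 0.6]
gripper_width: 0.0499
grip_force: 0.0
```

Call:
{"name": "arm_command", "arguments": {
  "targets": [
    [30, 0, 0, 0, 0, 0, 0],
    [15, 0, 0, 0, 0, 0, 0],
    [10, 0, 0, 0, 0, 0, 0],
    [10, 0, 0, 0, 0, 0, 0]
  ]
}}

```text
time_s: 7.35
position: [0.5373, -0.2486, 0.3049]
orientation: [0.652, 0.758, 0.0, 0.0]
wrist_force: [-0.2, 0.3, -0.6]
gripper_width: 0.0101
grip_force: 0.0
```

```bash
python3 - <<'E'
from h import *
show()
p,q=now(); w=[]
g=p+q.apply([0,0,-.019]); d=g-O; th0=np.arctan2(d[2]-.25,-(d@EX)); print("grasp r",np.hypot(d@EX,d[2]-.25),np.degrees(th0))
N=14
for k in range(1,N+1):
    th=th0-np.radians(51)*k/N; Q=ori(98.5,25*k/N)
    w.append((pp(-.17*np.cos(th),-.045,.25+.17*np.sin(th))+Q.apply([0,0,.019]),Q,1))
rows(10,w)
E
```

```text
t 7.35 press [-0.1543 -0.045   0.3049] pos [ 0.5373 -0.2486  0.3049] rot [[-0.15, 0.989, 0.001], [0.989, 0.15, -0.0], [-0.0, 0.001, -1.0]] F [-0.2  0.3 -0.6] w 0.0101 gf 0.0 j [ 0.76  0.3  -0.51  1.57  0.15  1.31  0.38]
grasp r 0.17108096425818856 25.60304670755561
[10, 0.1, -4.0, 10.3, 0.032, 0.0, 0.003],
-- [ 0.5334 -0.2491  0.2946]
[10, -0.0, -4.0, 10.3, 0.031, 0.0, -0.0],
-- [ 0.5291 -0.2498  0.2845]
[10, -0.0, -3.0, 10.5, 0.031, 0.0, -0.0],
-- [ 0.5255 -0.2503  0.2742]
[10, -0.0, -2.0, 10.7, 0.031, 0.0, -0.0],
-- [ 0.5225 -0.2508  0.2637]
[10, -0.0, -1.0, 10.8, 0.031, 0.0, -0.0],
-- [ 0.5202 -0.2511  0.2531]
[10, -0.0, 0.1, 10.8, 0.032, 0.0, -0.0],
-- [ 0.5187 -0.2514  0.2424]
[10, -0.0, 1.0, 10.7, 0.031, 0.0, -0.0],
-- [ 0.5177 -0.2515  0.2317]
[10, -0.0, 2.1, 10.4, 0.031, 0.0, -0.0],
-- [ 0.5175 -0.2516  0.2211]
[10, -0.0, 3.0, 10.2, 0.031, 0.0, -0.0],
-- [ 0.5179 -0.2515  0.2105]
[10, -0.0, 4.0, 9.8, 0.031, 0.0, -0.0],
-- [ 0.519  -0.2513  0.2   ]
[10, 0.0, 4.9, 9.3, 0.031, 0.0, -0.0],
-- [ 0.5208 -0.2511  0.1896]
[10, 0.0, 5.8, 8.7, 0.032, 0.0, -0.001],
-- [ 0.5233 -0.2507  0.1795]
[10, 0.0, 6.5, 8.1, 0.031, 0.0, 0.0],
-- [ 0.5263 -0.2503  0.1696]
[10, 0.0, 7.3, 7.4, 0.031, 0.0, 0.0],
-- [ 0.5301 -0.2497  0.1599]
```

The fingers closed to 10 mm with no force, so the handle isn't between the pads. I'll look.

```bash
python3 - <<'E'
from h import *
from station import vision
f=vision.grab_frame("side"); g=vision.grab_frame("wrist"); t=vision.grab_frame("top")
P,h=cloud(f); H,S,V=[h[...,i].astype(int) for i in range(3)]
m=((H<6)|(H>174))&(S>150)&(V>60)&box(P,[.3,-.4,.1],[.9,0.05,.45]); print(P[m].mean(0),m.sum())
P,h=cloud(t); H,S,V=[h[...,i].astype(int) for i in range(3)]
m=((H<6)|(H>174))&(S>150)&(V>60)&box(P,[.3,-.4,.1],[.9,0.05,.45]); print(P[m].mean(0),m.sum(),P[m].min(0),P[m].max(0))
a=cv2.resize(f["image"][60:210,260:460],(400,300)); b=cv2.resize(g["image"],(400,300))
cv2.imwrite("pics/a2.png",np.hstack([a,b])[:,:,::-1])
E
```

```text
[ 0.52811146 -0.22357702  0.32566991] 153
[ 0.53170418 -0.2139778   0.33048548] 221 [ 0.5209186  -0.24229731  0.32102976] [ 0.54293837 -0.18572451  0.35528293]
```

View pics/a2.png

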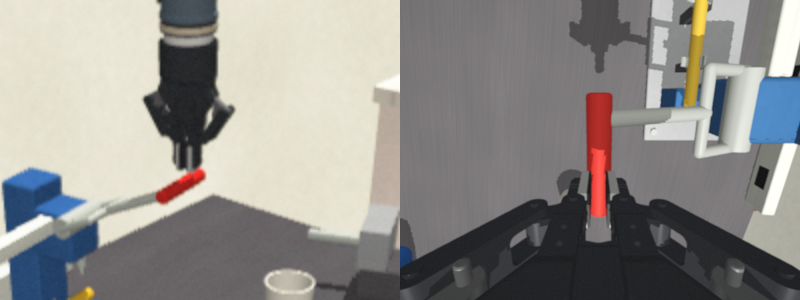

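```bash
python3 - <<'E'
from h import *
from station import vision
show()
f=vision.grab_frame("side"); P,h=cloud(f); V=h[...,2].astype(int); S=h[...,1].astype(int)
p,q=now()
m=(np.linalg.norm(P[...,:2]-p[:2],axis=-1)<.1)&(P[...,2]>.25)&(P[...,2]<.5)
red=((h[...,0]<6)|(h[...,0]>174))&(S>150)
for z in np.arange(.29,.43,.01):
    k=m&~red&(V<80)&(abs(P[...,2]-z)<.005)
    if k.sum():
        d=P[k]-O; print(round(z,2),k.sum(),"px",(d@EX).min().round(3),(d@EX).max().round(3),"py",(d@EY).min().round(3),(d@EY).max().round(3))
T=f["cam_to_world"]; c=np.linalg.inv(T)@np.r_[p,1]; F=240/np.tan(np.radians(f["vertical_fov"])/2)
u,v=f["cx"]+F*c[0]/-c[2],f["cy"]-F*c[1]/-c[2]; print("TCP pixel",u,v,"crop",(u-260)*2,(v-60)*2,"depth",-c[2],f["depth"][int(v)-3:int(v)+4,int(u)])
g=vision.grab_frame("wrist"); print(g["cam_to_world"].round(3).tolist())
Pw,h=cloud(g); red=((h[...,0]<6)|(h[...,0]>174))&(h[...,1]>150)
for v in (160,200,240,270,300,330): 
    k=red[v]; d=Pw[v][k]-O; print(v,k.sum(),np.nanmin(d@EX),np.nanmax(d@EX),np.nanmean(d@EY),np.nanmean(d[:,2]))
E
```

```text
t 7.5 press [-0.1544 -0.045   0.3046] pos [ 0.5372 -0.2486  0.3046] rot [[-0.15, 0.989, 0.0], [0.989, 0.15, -0.0], [-0.0, 0.0, -1.0]] F [-0.1 -0.5  0. ] w 0.01 gf 0.0 j [ 0.76  0.3  -0.51  1.57  0.15  1.31  0.38]
0.34 4 px -0.152 -0.148 py -0.048 -0.033
0.35 23 px -0.177 -0.14 py -0.05 -0.031
0.36 30 px -0.175 -0.137 py -0.049 -0.033
0.37 33 px -0.174 -0.136 py -0.052 -0.03
0.38 46 px -0.181 -0.127 py -0.057 -0.029
0.39 97 px -0.195 -0.116 py -0.056 -0.028
0.4 93 px -0.204 -0.108 py -0.055 -0.027
0.41 127 px -0.21 -0.102 py -0.061 -0.023
0.42 115 px -0.217 -0.098 py -0.058 -0.023
0.43 154 px -0.219 -0.095 py -0.053 -0.024
TCP pixel 353.0270112629919 156.56641602164953 crop 186.05402252598378 193.13283204329906 depth 1.412636616552426 [1.3892592 1.3927062 1.3935938 3.007414  2.972073  2.9878447 2.99433  ]
[[0.989, -0.144, -0.04, 0.528], [0.15, 0.954, 0.259, -0.184], [0.001, -0.262, 0.965, 0.482], [0.0, 0.0, 0.0, 1.0]]
160 40 -0.16238589539362025 -0.1446451262103552 0.013729157598303307 0.3295275750079444
200 39 -0.16266886866129512 -0.1448758822138878 -0.004164811475893935 0.32939901783543113
240 38 -0.16239404268994875 -0.14440452427691006 -0.023223396207297357 0.32937307013040135
270 37 -0.16262840956081048 -0.1447302162115746 -0.03837914665540512 0.3292950508873418
300 25 -0.1590341373510711 -0.14858697793035783 -0.05249639356270252 0.3329371110165238
330 25 -0.15966644395249638 -0.1478939152226807 -0.06973201849735217 0.3314610877250196
```

```bash
python3 - <<'E'
from h import *
from station import vision
g=vision.grab_frame("wrist"); P,h=cloud(g); p,q=now()
L=q.inv().apply((P-p).reshape(-1,3)).reshape(P.shape)*1000
m=(h[...,2]<90)&(abs(L[...,1])<70)&(L[...,2]>-150)&(L[...,2]<10)&(abs(L[...,0])<60)
for z in range(-110,10,8):
    k=m&(abs(L[...,2]-z)<4)
    if k.sum()>3: print(z,k.sum(),"x",np.percentile(L[k][:,0],[2,98]).round(),"y",np.percentile(L[k][:,1],[2,98]).round(), "y>0 min",L[k&(L[...,1]>0)][:,1].min() if (k&(L[...,1]>0)).any() else None)
E
```

```text
-110 11497 x [-8. 17.] y [-52.  52.] y>0 min 0.07959846929205955
-102 6149 x [-9. 17.] y [-47.  48.] y>0 min 7.349899925121394
-94 5423 x [-9. 12.] y [-42.  43.] y>0 min 7.371901753305398
-86 3869 x [-8. 13.] y [-38.  39.] y>0 min 7.297801019931682
-78 1483 x [-8. 13.] y [-29.  29.] y>0 min 7.042644286355312
-70 422 x [-7. 11.] y [-12.  13.] y>0 min 5.446941778432484
-62 357 x [ 3. 11.] y [-18.  18.] y>0 min 5.475022516673857
-54 382 x [-3. 11.] y [-18.  18.] y>0 min 5.4863914757364105
-46 256 x [ 6. 11.] y [-18.  18.] y>0 min 5.517525857560048
-38 31 x [ 6. 11.] y [-16.  16.] y>0 min 5.541378508513314
```

The fingers actually end about 38 mm short of the reported TCP; the side and wrist clouds agree on this. The grasp point is therefore about 57 mm behind the TCP.

Call:
{"name": "arm_command", "arguments": {
  "targets": [
    [50, 0, 0, 0, 0, 0, 0],
    [50, 0, 0, 0, 0, 0, 0],
    [50, 0, 0, 13, 0, 0, 0],
    [50, 0, 0, 13, 0, 0, 0],
    [50, 0, 0, 13, 0, 0, 0],
    [30, 0, 0, 0, 0, 0, 0],
    [12, 0, 0, 0, 0, 0, 0],
    [12, 0, 0, 0, 0, 0, 0]
  ]
}}

```text
time_s: 8.65
position: [0.5379, -0.2485, 0.2655]
orientation: [0.652, 0.759, 0.0, 0.001]
wrist_force: [3.3, -1.3, -3.4]
gripper_width: 0.0182
grip_force: 58.7
```

```bash
sed -i 's/^def show/G=np.array([0,0,-.057])\ndef show/' h.py; python3 - <<'E'
from h import *
show()
p,q=now(); w=[]
g=p+q.apply(G); d=g-O; th0=np.arctan2(d[2]-.25,-(d@EX)); print("grasp r",np.hypot(d@EX,d[2]-.25),np.degrees(th0))
N=14
for k in range(1,N+1):
    th=th0-np.radians(51.5)*k/N; Q=ori(98.5,25*k/N)
    w.append((pp(-.17*np.cos(th),-.045,.25+.17*np.sin(th))-Q.apply(G),Q,1))
rows(12,w)
E
```

```text
t 8.65 press [-0.1537 -0.045   0.2655] pos [ 0.5379 -0.2485  0.2655] rot [[-0.151, 0.989, 0.001], [0.989, 0.151, -0.0], [-0.0, 0.001, -1.0]] F [ 3.3 -1.3 -3.4] w 0.0182 gf 58.693562150001526 j [ 0.75  0.32 -0.51  1.62  0.16  1.23  0.36]
grasp r 0.17005223899172364 25.244627494123048
[12, -0.0, -6.2, 10.0, 0.033, 0.0, 0.003],
-- [ 0.5317 -0.2494  0.2555]
[12, -0.0, -5.1, 10.4, 0.031, 0.0, -0.0],
-- [ 0.5264 -0.2502  0.2453]
[12, -0.0, -4.1, 10.6, 0.031, 0.0, -0.0],
-- [ 0.5217 -0.2509  0.235 ]
[12, -0.0, -3.1, 10.8, 0.031, 0.0, -0.0],
-- [ 0.5176 -0.2515  0.2245]
[12, -0.0, -2.1, 10.9, 0.031, 0.0, -0.0],
-- [ 0.5142 -0.252   0.2139]
[12, -0.0, -1.0, 10.8, 0.031, 0.0, -0.0],
-- [ 0.5116 -0.2524  0.2034]
[12, -0.0, -0.0, 10.8, 0.032, 0.0, -0.0],
-- [ 0.5096 -0.2527  0.1928]
[12, -0.0, 1.0, 10.5, 0.031, 0.0, -0.0],
-- [ 0.5083 -0.2529  0.1823]
[12, -0.0, 2.0, 10.2, 0.031, 0.0, -0.0],
-- [ 0.5078 -0.253   0.172 ]
[12, 0.0, 3.0, 9.8, 0.031, 0.0, -0.0],
-- [ 0.5079 -0.253   0.1617]
[12, 0.0, 3.8, 9.3, 0.031, 0.0, -0.0],
-- [ 0.5087 -0.2529  0.1517]
[12, 0.0, 4.8, 8.7, 0.031, 0.0, -0.0],
-- [ 0.5103 -0.2527  0.1419]
[12, 0.0, 5.5, 8.1, 0.032, 0.0, -0.0],
-- [ 0.5124 -0.2523  0.1323]
[12, 0.0, 6.3, 7.3, 0.031, 0.0, -0.0],
-- [ 0.5153 -0.2519  0.1232]
```

```bash
sed -i "s/'x',180+lean/'x',180-lean/" h.py; python3 - <<'E'
from h import *
p,q=now(); w=[]
g=p+q.apply(G); d=g-O; th0=np.arctan2(d[2]-.25,-(d@EX))
N=14
for k in range(1,N+1):
    th=th0-np.radians(51)*k/N; Q=ori(98.5,25*k/N)
    w.append((pp(-.17*np.cos(th),-.045,.25+.17*np.sin(th))-Q.apply(G),Q,1))
rows(12,w)
E
```

```text
[12, -0.0, -2.6, 9.9, -0.03, 0.0, 0.003],
-- [ 0.5353 -0.2489  0.2556]
[12, -0.0, -2.2, 10.0, -0.031, 0.0, -0.0],
-- [ 0.5334 -0.2492  0.2456]
[12, -0.0, -1.8, 10.2, -0.031, 0.0, -0.0],
-- [ 0.5323 -0.2493  0.2353]
[12, -0.0, -1.6, 10.2, -0.031, 0.0, 0.0],
-- [ 0.5317 -0.2494  0.225 ]
[12, -0.0, -1.2, 10.4, -0.031, 0.0, 0.0],
-- [ 0.5318 -0.2494  0.2145]
[12, -0.0, -0.8, 10.4, -0.032, 0.0, 0.0],
-- [ 0.5326 -0.2493  0.2041]
[12, -0.0, -0.6, 10.6, -0.031, 0.0, 0.0],
-- [ 0.5339 -0.2491  0.1936]
[12, -0.0, -0.1, 10.6, -0.031, 0.0, 0.0],
-- [ 0.5361 -0.2488  0.1832]
[12, -0.0, 0.1, 10.6, -0.031, 0.0, 0.0],
-- [ 0.5388 -0.2484  0.1729]
[12, -0.0, 0.5, 10.7, -0.031, 0.0, 0.0],
-- [ 0.5422 -0.2479  0.1628]
[12, -0.0, 0.9, 10.8, -0.031, 0.0, 0.0],
-- [ 0.5463 -0.2472  0.1528]
[12, -0.0, 1.2, 10.8, -0.032, 0.0, 0.0],
-- [ 0.551  -0.2465  0.143 ]
[12, -0.0, 1.6, 10.7, -0.031, 0.0, 0.0],
-- [ 0.5564 -0.2457  0.1337]
[12, -0.0, 1.9, 10.8, -0.031, 0.0, 0.0],
-- [ 0.5623 -0.2449  0.1245]
```

Call:
{"name": "arm_command", "arguments": {
  "targets": [
    [12, 0, -2.6, 10, -0.031, 0, 0],
    [12, 0, -2.2, 10, -0.031, 0, 0],
    [12, 0, -1.8, 10.2, -0.031, 0, 0],
    [12, 0, -1.6, 10.2, -0.031, 0, 0],
    [12, 0, -1.2, 10.4, -0.031, 0, 0],
    [12, 0, -0.8, 10.4, -0.031, 0, 0],
    [12, 0, -0.6, 10.6, -0.031, 0, 0]
  ]
}}

```text
time_s: 9.52
position: [0.5348, -0.2492, 0.1963]
orientation: [0.648, 0.754, 0.083, 0.073]
wrist_force: [-2.5, 2.2, 8.1]
gripper_width: 0.0182
grip_force: 62.6
```

Call:
{"name": "arm_command", "arguments": {
  "targets": [
    [12, 0, -0.1, 10.6, -0.031, 0, 0],
    [12, 0, 0.1, 10.6, -0.031, 0, 0],
    [12, 0, 0.5, 10.7, -0.031, 0, 0],
    [12, 0, 0.9, 10.8, -0.031, 0, 0],
    [12, 0, 1.2, 10.8, -0.031, 0, 0],
    [12, 0, 1.6, 10.7, -0.031, 0, 0],
    [12, 0, 1.9, 10.8, -0.031, 0, 0],
    [12, 0, 0, 0, 0, 0, 0]
  ]
}}

```text
time_s: 10.52
position: [0.562, -0.2449, 0.1257]
orientation: [0.636, 0.741, 0.164, 0.141]
wrist_force: [-4.4, 2.4, 9.0]
gripper_width: 0.0181
grip_force: 66.0
```

Call:
{"name": "arm_command", "arguments": {
  "targets": [
    [12, 0, 0, 0, 0, 0, 0],
    [12, 0, 0, 0, 0, 0, 0]
  ]
}}

```text
time_s: 10.78
position: [0.5619, -0.245, 0.1261]
orientation: [0.636, 0.741, 0.163, 0.141]
wrist_force: [-6.1, 1.4, 9.4]
gripper_width: 0.0182
grip_force: 66.0
```

```bash
python3 - <<'E'
from h import *
from station import vision
show(); p,q=now(); d=p+q.apply(G)-O; print("grasp",d@EX,d[2],"r",np.hypot(d@EX,d[2]-.25),"theta",np.degrees(np.arctan2(d[2]-.25,-(d@EX))))
f=vision.grab_frame("side");P,h=cloud(f); H,S,V=[h[...,i].astype(int) for i in range(3)]
m=((H<6)|(H>174))&(S>150)&(V>60)&box(P,[.3,-.4,.1],[.9,0.05,.45]); print("handle",m.sum(),P[m].mean(0))
cv2.imwrite("pics/a3.png",cv2.resize(f["image"][90:290,200:440],(720,600))[:,:,::-1])
E
```

```text
t 10.78 press [-0.1295 -0.045   0.1261] pos [ 0.5619 -0.245   0.1261] rot [[-0.151, 0.897, 0.416], [0.989, 0.137, 0.062], [-0.001, 0.421, -0.907]] F [-6.1  1.4  9.4] w 0.0182 gf 66.01391315460205 j [ 0.99  0.37 -0.62  2.03 -0.06  0.44  0.64]
grasp -0.15347652172464832 0.17775763870346678 r 0.16962901133472214 theta -25.20666021918417
handle 137 [ 0.52779751 -0.21837271  0.18557202]
```

Call:
{"name": "arm_command", "arguments": {
  "targets": [
    [12, 0, 0.5, 3, -0.012, 0, 0],
    [12, 0, 0.5, 2, -0.01, 0, 0],
    [12, 0, 0, 0, 0, 0, 0],
    [12, 0, 0, 0, 0, 0, 0]
  ]
}}

```text
time_s: 11.32
position: [0.5644, -0.2446, 0.1235]
orientation: [0.635, 0.739, 0.171, 0.148]
wrist_force: [-17.8, 3.0, 26.2]
gripper_width: 0.0183
grip_force: 68.0
```

```bash
python3 - <<'E'
from h import *
from station import vision
show(); p,q=now(); d=p+q.apply(G)-O; print("grasp",d@EX,d[2],"theta",np.degrees(np.arctan2(d[2]-.25,-(d@EX))))
f=vision.grab_frame("side");P,h=cloud(f); H,S,V=[h[...,i].astype(int) for i in range(3)]
m=((H<6)|(H>174))&(S>150)&(V>60)&box(P,[.3,-.4,.1],[.9,0.05,.45]); print("handle",m.sum(),P[m].mean(0))
cv2.imwrite("pics/a3.png",cv2.resize(f["image"][90:290,200:440],(720,600))[:,:,::-1])
g=p+q.apply(G); d=g-O; th0=np.arctan2(d[2]-.25,-(d@EX)); w=[]
N=15
for k in range(1,N+1):
    th=th0+np.radians(50.5)*k/N; Q=ori(98.5,25*(1-k/N))
    w.append((pp(-.17*np.cos(th),-.045,.25+.17*np.sin(th))-Q.apply(G),Q,1))
rows(12,w)
E
```

```text
t 11.32 press [-0.1269 -0.0451  0.1235] pos [ 0.5644 -0.2446  0.1235] rot [[-0.151, 0.887, 0.436], [0.989, 0.136, 0.064], [-0.002, 0.44, -0.898]] F [-17.8   3.   26.2] w 0.0183 gf 68.00001740455627 j [ 1.    0.38 -0.63  2.04 -0.07  0.41  0.66]
grasp -0.1519936404206573 0.17470229479322397 theta -26.35383186118175
handle 141 [ 0.52896512 -0.21814188  0.18232233]
[12, 0.1, -2.9, -10.0, 0.049, 0.001, 0.004],
-- [ 0.5575 -0.2456  0.1313]
[12, -0.0, -1.3, -10.0, 0.029, -0.0, -0.0],
-- [ 0.5524 -0.2463  0.1399]
[12, -0.0, -1.0, -10.0, 0.029, -0.0, -0.0],
-- [ 0.5478 -0.247   0.1488]
[12, 0.0, -0.7, -10.0, 0.029, -0.0, -0.0],
-- [ 0.5438 -0.2476  0.158 ]
[12, 0.0, -0.5, -9.9, 0.029, -0.0, -0.0],
-- [ 0.5402 -0.2482  0.1672]
[12, 0.0, -0.1, -9.9, 0.029, -0.0, -0.0],
-- [ 0.5373 -0.2486  0.1767]
[12, 0.0, 0.2, -9.9, 0.029, -0.0, -0.0],
-- [ 0.535  -0.249   0.1863]
[12, 0.0, 0.4, -9.7, 0.029, -0.0, -0.0],
-- [ 0.5331 -0.2492  0.1958]
[12, 0.0, 0.8, -9.8, 0.029, -0.0, -0.0],
-- [ 0.532  -0.2494  0.2056]
[12, 0.0, 1.0, -9.6, 0.03, -0.0, -0.0],
-- [ 0.5313 -0.2495  0.2152]
[12, 0.0, 1.3, -9.6, 0.029, -0.0, -0.0],
-- [ 0.5312 -0.2495  0.2249]
[12, 0.0, 1.6, -9.4, 0.029, -0.0, -0.0],
-- [ 0.5317 -0.2495  0.2344]
[12, 0.0, 1.9, -9.4, 0.029, -0.0, -0.0],
-- [ 0.5327 -0.2493  0.244 ]
[12, 0.0, 2.2, -9.3, 0.029, -0.0, -0.0],
-- [ 0.5344 -0.2491  0.2534]
[12, 0.0, 2.4, -9.1, 0.029, -0.0, -0.0],
-- [ 0.5365 -0.2488  0.2625]
```

View pics/a3.png

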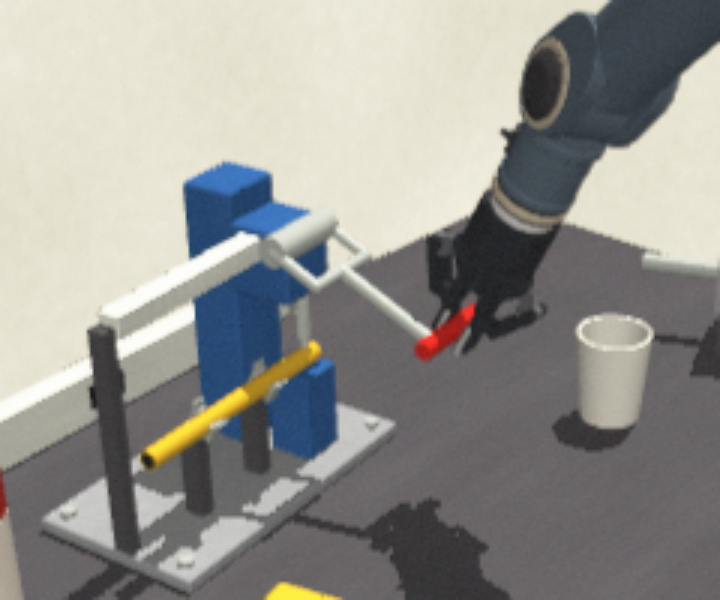

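The force jumped to 32 N, and the picture shows the lever at its stop with the handle at (445,332) held in the fingers and the tube still clipped at (230,405). Next I swing it back up.

Call:
{"name": "arm_command", "arguments": {
  "targets": [
    [12, 0, -2.9, -10, 0.049, 0, 0.004],
    [12, 0, -1.3, -10, 0.029, 0, 0],
    [12, 0, -1, -10, 0.029, 0, 0],
    [12, 0, -0.7, -10, 0.029, 0, 0],
    [12, 0, -0.5, -9.9, 0.029, 0, 0],
    [12, 0, -0.1, -9.9, 0.029, 0, 0],
    [12, 0, 0.2, -9.9, 0.029, 0, 0],
    [12, 0, 0.4, -9.7, 0.029, 0, 0]
  ]
}}

```text
time_s: 12.38
position: [0.5345, -0.249, 0.1944]
orientation: [0.649, 0.754, 0.078, 0.067]
wrist_force: [0.7, 0.9, 2.7]
gripper_width: 0.0183
grip_force: 66.7
```

Call:
{"name": "arm_command", "arguments": {
  "targets": [
    [12, 0, 0.8, -9.8, 0.029, 0, 0],
    [12, 0, 1, -9.6, 0.03, 0, 0],
    [12, 0, 1.3, -9.6, 0.029, 0, 0],
    [12, 0, 1.6, -9.4, 0.029, 0, 0],
    [12, 0, 1.9, -9.4, 0.029, 0, 0],
    [12, 0, 2.2, -9.3, 0.029, 0, 0],
    [12, 0, 2.4, -9, 0.029, 0, 0],
    [12, 0, 0, 0, 0, 0, 0]
  ]
}}

```text
time_s: 13.38
position: [0.5364, -0.2486, 0.2594]
orientation: [0.653, 0.758, 0.0, -0.001]
wrist_force: [1.0, 0.3, -1.9]
gripper_width: 0.0181
grip_force: 64.0
```

Call:
{"name": "arm_command", "arguments": {
  "targets": [
    [25, 0, 0, 0, 0, 0, 0],
    [45, 0, 0, 0, 0, 0, 0],
    [50, 0, 0, 0, 0, 0, 0],
    [50, 0, 0, -15, 0, 0, 0],
    [50, 0, 0, -30, 0, 0, 0],
    [50, 0, 0, -40, 0, 0, 0],
    [50, 0, 0, -20, 0, 0, 0],
    [50, 0, 0, 0, 0, 0, 0]
  ]
}}

```text
time_s: 14.38
position: [0.5377, -0.2491, 0.3669]
orientation: [0.653, 0.757, 0.001, 0.002]
wrist_force: [-0.4, 0.5, -0.7]
gripper_width: 0.0499
grip_force: 0.0
```

```bash
python3 - <<'E'
from h import *
from station import vision
show()
f=vision.grab_frame("side");P,h=cloud(f); H,S,V=[h[...,i].astype(int) for i in range(3)]
m=((H<6)|(H>174))&(S>150)&(V>60)&box(P,[.3,-.4,.1],[.9,0.05,.45]); print("handle",m.sum(),P[m].mean(0))
m=(H>15)&(H<35)&(S>150)&box(P,[.4,-.3,.09],[.9,.35,.16]); print("tube",m.sum(),line(P[m]))
# away from the press, then hover on the mouth axis, then approach
Q=ori(98.5,32); a=-Q.apply([0,0,1]); TP=lambda s:TUBE+a*s-Q.apply(G)
p,q=now(); b=p-.05*EX; b[2]=.40
rows(50,[(b,q,2),(TP(.15),Q,7),(TP(.11),Q,1)])
E
```

```text
t 14.38 press [-0.154  -0.0455  0.3669] pos [ 0.5377 -0.2491  0.3669] rot [[-0.147, 0.989, 0.004], [0.989, 0.147, -0.0], [-0.001, 0.004, -1.0]] F [-0.4  0.5 -0.7] w 0.0499 gf 0.0 j [ 0.75  0.27 -0.5   1.46  0.13  1.43  0.4 ]
handle 160 [ 0.5284775  -0.2244558   0.32590305]
tube 398 (array([ 0.65884633, -0.06071278,  0.12475652]), array([-0.1511272 ,  0.98850673, -0.00387551]), array([-0.13753609,  0.11403676]))
[50, -0.0, -25.0, -17.5, 0.0, 0.0, 0.0],
[50, -0.0, -24.9, -17.6, 0.0, 0.0, 0.0],
-- [ 0.4874 -0.2564  0.4   ]
[50, 22.2, 22.1, 28.8, -0.08, -0.0, -0.0],
[50, 22.2, 19.8, 30.5, -0.079, -0.0, -0.0],
[50, 22.2, 17.3, 31.9, -0.08, -0.0, -0.0],
[50, 22.2, 14.7, 33.2, -0.079, -0.0, -0.001],
[50, 22.1, 12.1, 34.3, -0.08, -0.0, 0.0],
[50, 22.2, 9.3, 35.1, -0.079, -0.0, -0.0],
[50, 22.2, 6.4, 35.7, -0.08, -0.0, -0.0],
-- [ 0.6182 -0.0798  0.1989]
[50, -0.0, 0.0, 40.0, 0.0, -0.0, -0.0],
-- [ 0.6392 -0.0767  0.165 ]
```

```bash
python3 - <<'E'
from h import *
Q=ori(98.5,32); a=-Q.apply([0,0,1]); TP=lambda s:TUBE+a*s-Q.apply(G)
p,q=now(); b=pp(-.19,.11,.37)
rows(50,[(b,Q,8),(TP(.11),Q,5),(TP(.0),Q,5)])
E
```

```text
[50, 19.4, -4.4, -0.6, -0.07, -0.0, -0.0],
[50, 19.4, -4.4, -0.9, -0.069, -0.0, -0.0],
[50, 19.4, -4.3, -1.3, -0.07, -0.0, -0.0],
[50, 19.4, -4.2, -1.5, -0.069, -0.0, -0.001],
[50, 19.5, -4.0, -1.8, -0.07, -0.0, 0.0],
[50, 19.4, -4.0, -2.1, -0.07, -0.0, 0.0],
[50, 19.4, -3.7, -2.3, -0.069, -0.0, -0.0],
[50, 19.4, -3.6, -2.6, -0.07, -0.0, -0.0],
-- [ 0.4791 -0.1006  0.37  ]
[50, -0.0, 5.7, 51.9, 0.0, -0.0, -0.0],
[50, -0.0, 5.7, 52.0, 0.0, -0.0, -0.0],
[50, -0.0, 5.8, 51.9, 0.0, -0.0, -0.0],
[50, -0.0, 5.7, 51.9, 0.0, -0.0, -0.0],
[50, -0.0, 5.7, 52.0, 0.0, -0.0, -0.0],
-- [ 0.6392 -0.0766  0.1649]
[50, -0.0, 0.0, 22.0, 0.0, -0.0, -0.0],
[50, -0.0, 0.0, 22.0, 0.0, -0.0, -0.0],
[50, -0.0, 0.0, 22.0, 0.0, -0.0, -0.0],
[50, -0.1, 0.0, 22.0, 0.0, -0.0, -0.0],
[50, 0.0, 0.0, 22.0, 0.0, -0.0, -0.0],
-- [ 0.6969 -0.0681  0.0716]
```

Call:
{"name": "arm_command", "arguments": {
  "targets": [
    [50, 19.4, -4.4, -0.6, -0.07, 0, 0],
    [50, 19.4, -4.4, -1, -0.07, 0, 0],
    [50, 19.4, -4.3, -1.3, -0.07, 0, 0],
    [50, 19.4, -4.2, -1.5, -0.07, 0, 0],
    [50, 19.4, -4, -1.8, -0.07, 0, 0],
    [50, 19.4, -4, -2.1, -0.07, 0, 0],
    [50, 19.4, -3.7, -2.3, -0.07, 0, 0],
    [50, 19.4, -3.6, -2.6, -0.07, 0, 0]
  ]
}}

```text
time_s: 15.42
position: [0.4779, -0.1001, 0.368]
orientation: [0.628, 0.727, 0.21, 0.18]
wrist_force: [-0.7, -0.2, -1.0]
gripper_width: 0.0505
grip_force: 0.0
```

Call:
{"name": "arm_command", "arguments": {
  "targets": [
    [50, 0, 5.5, 50, 0, 0, 0],
    [50, 0, 6, 52, 0, 0, 0],
    [50, 0, 6, 52, 0, 0, 0],
    [50, 0, 6, 52, 0, 0, 0],
    [50, 0, 5, 50, 0, 0, 0],
    [50, 0, 0, 0, 0, 0, 0],
    [50, 0, 0, 0, 0, 0, 0]
  ]
}}

```text
time_s: 16.3
position: [0.6366, -0.0767, 0.1674]
orientation: [0.628, 0.728, 0.21, 0.179]
wrist_force: [0.3, 0.1, -0.9]
gripper_width: 0.05
grip_force: 0.0
```

```bash
python3 - <<'E'
from h import *
from station import vision
show()
f=vision.grab_frame("side");g=vision.grab_frame("wrist")
cv2.imwrite("pics/a4.png",np.hstack([cv2.resize(f["image"][110:290,200:440],(400,300)),cv2.resize(g["image"],(400,300))])[:,:,::-1])
P,h=cloud(g); H,S,V=[h[...,i].astype(int) for i in range(3)]
m=(H>15)&(H<35)&(S>150)&box(P,[.4,-.3,.09],[.9,.35,.16]); c,d,e=line(P[m]); print("tube wrist",m.sum(),c,d,e)
Q=ori(98.5,32); a=-Q.apply([0,0,1]); TP=lambda s:TUBE+a*s-Q.apply(G)
rows(50,[(TP(.0),Q,5)])
p,q=now(); L=q.inv().apply(P[m]-p)*1000; k=abs(L[:,0])<60; print("tube in tool, y:",np.percentile(L[k],[2,50,98],0).round(1).tolist())
E
```

```text
t 16.3 press [-0.0307  0.1104  0.1674] pos [ 0.6366 -0.0767  0.1674] rot [[-0.147, 0.839, 0.524], [0.989, 0.124, 0.08], [0.002, 0.53, -0.848]] F [ 0.3  0.1 -0.9] w 0.05 gf 0.0 j [ 0.6   0.28 -0.55  2.07  0.02  0.29  0.24]
tube wrist 8749 [ 0.66035947 -0.05455985  0.12647069] [-1.47335235e-01  9.89086310e-01  7.75025036e-04] [-0.13907985  0.10467666]
[50, 0.1, -0.1, 22.9, 0.001, 0.0, -0.0],
[50, 0.2, -0.1, 23.0, 0.0, 0.0, -0.001],
[50, 0.1, -0.2, 22.9, 0.001, 0.001, -0.0],
[50, 0.1, -0.1, 23.0, 0.001, -0.0, -0.0],
[50, 0.1, -0.0, 22.9, 0.0, -0.0, -0.001],
-- [ 0.6969 -0.0681  0.0717]
tube in tool, y: [[-57.1, -9.2, 47.6], [5.8, -0.4, 49.7], [58.0, 8.3, 54.6]]
```

View pics/a4.png

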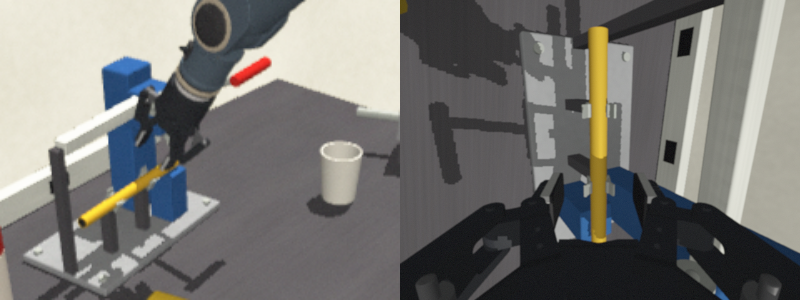

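The wrist view shows the tube (600,150) centred between the open fingers, with both clips in view at (600,110) and (600,185). I advance halfway and check j6.

Call:
{"name": "arm_command", "arguments": {
  "targets": [
    [50, 0.5, 0, 23, 0, 0, 0],
    [50, 0, 0, 23, 0, 0, 0],
    [50, 0, 0, 12, 0, 0, 0],
    [50, 0, 0, 0, 0, 0, 0]
  ]
}}

```text
time_s: 16.9
position: [0.6666, -0.0727, 0.1201]
orientation: [0.628, 0.728, 0.209, 0.18]
wrist_force: [-0.1, 1.2, 0.5]
gripper_width: 0.0497
grip_force: 0.0
```

```bash
python3 - <<'E'
from h import *
show()
Q=ori(98.5,32); a=-Q.apply([0,0,1]); TP=lambda s:TUBE+a*s-Q.apply(G)
rows(50,[(TP(.0),Q,4)])
E
```

```text
t 16.9 press [-0.0004  0.1099  0.1201] pos [ 0.6666 -0.0727  0.1201] rot [[-0.146, 0.838, 0.525], [0.989, 0.124, 0.079], [0.001, 0.531, -0.847]] F [-0.1  1.2  0.5] w 0.0497 gf 0.0 j [ 0.58  0.4  -0.57  2.05  0.38  0.21 -0.09]
[50, 0.0, 0.1, 14.3, 0.0, -0.0, -0.0],
[50, 0.1, 0.0, 14.3, 0.001, -0.0, -0.001],
[50, -0.0, 0.1, 14.4, -0.0, -0.0, -0.0],
[50, 0.0, 0.0, 14.3, 0.0, -0.0, -0.001],
-- [ 0.6969 -0.0681  0.0716]
```

```bash
python3 - <<'E'
from h import *
def TP(s,l): Q=ori(98.5,l); return TUBE+s*(-Q.apply([0,0,1]))-Q.apply(G),Q
rows(50,[(*TP(.045,30),1),(*TP(.03,28),1),(*TP(.015,26),1),(*TP(0,25),1)])
E
```

```text
[50, 0.1, -0.1, 12.3, 0.036, -0.0, -0.002],
-- [ 0.673  -0.0716  0.1096]
[50, 0.0, -1.0, 14.9, 0.035, -0.0, 0.0],
-- [ 0.6795 -0.0707  0.0962]
[50, 0.0, -1.5, 15.0, 0.035, -0.0, 0.0],
-- [ 0.6852 -0.0698  0.0823]
[50, 0.0, -1.0, 15.0, 0.017, -0.0, 0.0],
-- [ 0.6908 -0.069   0.0683]
```

Call:
{"name": "arm_command", "arguments": {
  "targets": [
    [50, 0, 0, 8, 0.036, 0, 0],
    [50, 0, -1, 17, 0.035, 0, 0],
    [50, 0, 0, 0, 0, 0, 0]
  ]
}}

```text
time_s: 17.27
position: [0.6789, -0.0705, 0.0983]
orientation: [0.634, 0.734, 0.184, 0.158]
wrist_force: [-0.2, -0.1, 0.5]
gripper_width: 0.0501
grip_force: 0.0
```

```bash
python3 - <<'E'
from h import *
show()
def TP(s,l): Q=ori(98.5,l); return TUBE+s*(-Q.apply([0,0,1]))-Q.apply(G),Q
rows(50,[(*TP(.015,26),1),(*TP(0,25),1)])
E
```

```text
t 17.27 press [0.0121 0.1102 0.0983] pos [ 0.6789 -0.0705  0.0983] rot [[-0.146, 0.873, 0.465], [0.989, 0.129, 0.07], [0.001, 0.47, -0.883]] F [-0.2 -0.1  0.5] w 0.0501 gf 0.0 j [ 0.51  0.45 -0.52  1.99  0.39  0.29 -0.11]
[50, -0.2, -2.0, 17.2, 0.036, -0.0, -0.002],
-- [ 0.6852 -0.0698  0.0822]
[50, 0.0, -1.0, 15.0, 0.017, -0.0, 0.0],
-- [ 0.6908 -0.0689  0.0683]
```

Call:
{"name": "arm_command", "arguments": {
  "targets": [
    [50, 0, -2, 17, 0.036, 0, 0],
    [50, 0, -1, 15, 0.017, 0, 0],
    [50, 0, 0, 0, 0, 0, 0],
    [50, 0, 0, 0, 0, 0, 0]
  ]
}}

```text
time_s: 17.77
position: [0.6902, -0.068, 0.0672]
orientation: [0.638, 0.739, 0.164, 0.14]
wrist_force: [0.0, 1.0, 0.3]
gripper_width: 0.0498
grip_force: 0.0
```

```bash
python3 - <<'E'
from h import *
from station import vision
show()
g=vision.grab_frame("wrist"); P,h=cloud(g); H,S,V=[h[...,i].astype(int) for i in range(3)]
m=(H>15)&(H<35)&(S>150)&box(P,[.4,-.3,.09],[.9,.35,.16]); p,q=now(); L=q.inv().apply(P[m]-p)*1000; k=(L[:,0]>15)&(L[:,0]<60); print("tube in tool:",np.percentile(L[k],[2,50,98],0).round(1).tolist())
E
```

```text
t 17.77 press [0.0236 0.111  0.0672] pos [ 0.6902 -0.068   0.0672] rot [[-0.147, 0.897, 0.416], [0.989, 0.133, 0.064], [0.002, 0.421, -0.907]] F [0.  1.  0.3] w 0.0498 gf 0.0 j [ 0.45  0.52 -0.47  1.94  0.42  0.32 -0.14]
tube in tool: [[16.0, -8.1, -67.7], [38.6, 0.7, -65.8], [59.2, 9.2, -61.0]]
```

Call:
{"name": "arm_command", "arguments": {
  "targets": [
    [30, 0, 0, 0, 0, 0, 0],
    [12, 0, 0, 0, 0, 0, 0],
    [12, 0, 0, 0, 0, 0, 0],
    [12, 0, 0, 0, 0, 0, 0]
  ]
}}

```text
time_s: 18.32
position: [0.6909, -0.0684, 0.0681]
orientation: [0.638, 0.739, 0.164, 0.141]
wrist_force: [-1.4, 0.1, 5.3]
gripper_width: 0.0184
grip_force: 58.5
```

```bash
python3 - <<'E'
from h import *
show(); p,q=now()
l=np.radians(29); a=-np.sin(l)*EX+np.cos(l)*EZ
rows(12,[(p+a*.03,q,6),(p+a*.09,q,3)])
E
```

```text
t 18.32 press [0.0243 0.1105 0.0681] pos [ 0.6909 -0.0684  0.0681] rot [[-0.147, 0.896, 0.418], [0.989, 0.133, 0.063], [0.001, 0.423, -0.906]] F [-1.4  0.1  5.3] w 0.0184 gf 58.486894369125366 j [ 0.45  0.52 -0.47  1.94  0.42  0.32 -0.14]
[12, 0.0, -0.3, -5.0, 0.0, 0.0, 0.0],
[12, 0.0, -0.4, -5.0, 0.0, 0.0, 0.0],
[12, 0.0, -0.3, -5.0, 0.0, 0.0, 0.0],
[12, 0.0, -0.4, -5.0, 0.0, 0.0, 0.0],
[12, 0.0, -0.3, -4.9, 0.0, 0.0, 0.0],
[12, 0.0, -0.4, -5.0, 0.0, 0.0, 0.0],
-- [ 0.6765 -0.0705  0.0944]
[12, 0.0, -1.4, -20.0, 0.0, 0.0, 0.0],
[12, 0.0, -1.4, -19.9, 0.0, 0.0, 0.0],
[12, 0.0, -1.4, -20.0, 0.0, 0.0, 0.0],
-- [ 0.6477 -0.0749  0.1469]
```

Call:
{"name": "arm_command", "arguments": {
  "targets": [
    [12, 0, -0.3, -5, 0, 0, 0],
    [12, 0, -0.4, -5, 0, 0, 0],
    [12, 0, -0.3, -5, 0, 0, 0],
    [12, 0, -0.4, -5, 0, 0, 0],
    [12, 0, -0.5, -8, 0, 0, 0],
    [12, 0, -1.4, -15, 0, 0, 0],
    [12, 0, -1.6, -22, 0, 0, 0],
    [12, 0, -2, -25, 0, 0, 0]
  ]
}}

```text
time_s: 19.32
position: [0.6454, -0.075, 0.1468]
orientation: [0.638, 0.74, 0.163, 0.14]
wrist_force: [-0.4, -0.2, -1.9]
gripper_width: 0.0188
grip_force: 59.6
```

```bash
python3 - <<'E'
from h import *
from station import vision
show(); p,q=now()
g=vision.grab_frame("wrist"); P,h=cloud(g); H,S,V=[h[...,i].astype(int) for i in range(3)]
L=q.inv().apply((P-p).reshape(-1,3)).reshape(P.shape)*1000
m=(H>15)&(H<35)&(S>150)&(abs(L[...,1])<60)&(abs(L[...,2]+60)<40); c,d,e=line(L[m][:,[1,0,2]]); print("tube in tool (y,x,z)",c,d,e,m.sum())
f=vision.grab_frame("side"); P,h=cloud(f); H,S,V=[h[...,i].astype(int) for i in range(3)]
m=(H>15)&(H<35)&(S>150)&box(P,[.4,-.3,.14],[.9,.2,.3]); c,d,e=line(P[m]); print("side tube",m.sum(),c,d,e,"ends",c+d*e[0],c+d*e[1],"grasp",p+q.apply(G))
yr=101.6; Q=ori(yr); ey=np.array([-np.sin(np.radians(11.6)),np.cos(np.radians(11.6)),0]);
g=p+q.apply(G)
A=g-.06*EX; A[2]=.27
B=np.array([.453,.326,.20])
Qm=ori(100,10)
rows(12,[(A-q.apply(G),q,3),(B-Q.apply(G),Q,11)])
E
```

```text
t 19.32 press [-0.0217  0.1107  0.1468] pos [ 0.6454 -0.075   0.1468] rot [[-0.147, 0.898, 0.416], [0.989, 0.133, 0.063], [0.001, 0.42, -0.907]] F [-0.4 -0.2 -1.9] w 0.0188 gf 59.554765820503235 j [ 0.63  0.37 -0.64  1.97  0.29  0.45 -0.02]
tube in tool (y,x,z) [-4.40741400e-02  4.97542145e+01 -6.46579319e+01] [-5.64102579e-04  9.99999756e-01 -4.11776316e-04] [-75.35923122  56.24609764] 20792
side tube 315 [ 0.60916531 -0.04735303  0.20730996] [-0.13559113  0.99075064 -0.00531096] [-0.15749947  0.09314782] ends [ 0.63052084 -0.20339574  0.20814643] [0.59653529 0.04493323 0.20681525] grasp [ 0.62170065 -0.07860428  0.19847858]
[12, 0.2, -8.7, -29.6, 0.001, 0.001, -0.0],
[12, 0.2, -8.7, -29.6, 0.002, 0.001, -0.0],
[12, 0.2, -8.7, -29.5, 0.001, 0.0, -0.0],
-- [ 0.5861 -0.0839  0.2183]
[12, 38.6, -8.8, 3.5, 0.039, 0.001, -0.005],
[12, 38.7, -8.4, 3.9, 0.04, 0.001, -0.005],
[12, 38.7, -8.1, 4.3, 0.039, 0.001, -0.005],
[12, 38.8, -7.7, 4.6, 0.04, 0.001, -0.005],
[12, 38.7, -7.4, 4.9, 0.039, 0.001, -0.005],
[12, 38.8, -6.9, 5.3, 0.04, 0.001, -0.005],
[12, 38.9, -6.6, 5.5, 0.039, 0.001, -0.005],
[12, 38.8, -6.1, 5.9, 0.04, 0.001, -0.004],
[12, 38.9, -5.7, 6.1, 0.039, 0.001, -0.005],
[12, 38.9, -5.3, 6.4, 0.04, 0.001, -0.005],
[12, 38.9, -4.8, 6.6, 0.039, 0.001, -0.005],
-- [0.453 0.326 0.143]
```

Call:
{"name": "arm_command", "arguments": {
  "targets": [
    [12, 0, -5, -18, 0, 0, 0],
    [12, 0, -9, -30, 0, 0, 0],
    [12, 0, -9, -30, 0, 0, 0],
    [12, 12, -5, -10, 0.02, 0, 0],
    [12, 27, -9, 3, 0.04, 0, -0.005],
    [12, 39, -8.5, 4, 0.04, 0, -0.005],
    [12, 39, -8, 4, 0.04, 0, -0.005],
    [12, 39, -8, 4.5, 0.04, 0, -0.005]
  ]
}}

```text
time_s: 20.42
position: [0.5343, 0.0679, 0.187]
orientation: [0.64, 0.758, 0.095, 0.084]
wrist_force: [0.9, 0.2, -3.0]
gripper_width: 0.0184
grip_force: 59.6
```

Call:
{"name": "arm_command", "arguments": {
  "targets": [
    [12, 39, -7.5, 5, 0.04, 0, -0.005],
    [12, 39, -7, 5, 0.04, 0, -0.005],
    [12, 39, -6.5, 5.5, 0.04, 0, -0.005],
    [12, 39, -6, 6, 0.04, 0, -0.005],
    [12, 39, -6, 6, 0.04, 0, -0.005],
    [12, 35, -5, 6, 0.04, 0, -0.005],
    [12, 20, -3, 4, 0.03, 0, -0.003],
    [12, 0, 0, 0, 0, 0, 0]
  ]
}}

```text
time_s: 21.42
position: [0.4544, 0.3078, 0.1416]
orientation: [0.632, 0.775, -0.009, -0.002]
wrist_force: [0.1, -1.2, -1.8]
gripper_width: 0.0183
grip_force: 59.6
```

```bash
cat > look.py <<'E'
from h import *
from station import vision
show(); p,q=now()
print("grasp",p+q.apply(G))
for n in("top","side"):
    f=vision.grab_frame(n); P,h=cloud(f); H,S,V=[h[...,i].astype(int) for i in range(3)]
    m=(H>15)&(H<35)&(S>150)&box(P,[.3,.15,.05],[.6,.5,.3]); c,d,e=line(P[m]); print(n,"tube",m.sum(),c,d,"ends",c+d*e[0],c+d*e[1])
    m=((H<6)|(H>174))&(S>150)&(V>60)&box(P,[.3,-.4,.1],[.9,0.05,.45]); print("handle z",P[m].mean(0)[2])
    if n=="side":im=f["image"]
E
cat look.py - >l2.py <<'E'
Q=ori(101.6); B=np.array([.453,.326,.20])
rows(12,[(B-Q.apply(G),Q,3),(B-Q.apply(G)-[0,0,.09],Q,4)])
E
python3 l2.py
```

```text
t 21.43 press [-0.1541  0.5175  0.1416] pos [0.4544 0.3078 0.1416] rot [[-0.202, 0.979, -0.015], [0.979, 0.201, -0.011], [-0.008, -0.017, -1.0]] F [ 0.1 -1.2 -1.8] w 0.0183 gf 59.55287218093872 j [-0.04  0.45 -0.82  1.85  0.38  1.03 -0.82]
grasp [0.45519453 0.3084206  0.19856643]
top tube 319 [0.47142861 0.23083906 0.20608243] [-0.19951777  0.97875519 -0.04723274] ends [0.48086156 0.18456476 0.20831553] [0.43172046 0.42563154 0.19668214]
handle z 0.3299486145896768
side tube 726 [0.44356035 0.32941744 0.20410981] [-0.19492     0.98072927 -0.0132778 ] ends [0.47227154 0.18495869 0.2060656 ] [0.4239827 0.4279213 0.2027762]
handle z 0.3257127151331534
[12, 7.0, 0.6, -0.5, -0.005, 0.003, -0.001],
[12, 7.0, 0.6, -0.4, -0.006, 0.004, -0.001],
[12, 7.0, 0.6, -0.4, -0.005, 0.003, -0.001],
-- [0.453 0.326 0.143]
[12, 0.0, 0.0, 22.5, 0.0, 0.0, -0.0],
[12, 0.0, 0.0, 22.5, 0.0, 0.0, -0.0],
[12, 0.0, 0.0, 22.5, 0.0, 0.0, -0.0],
[12, 0.0, 0.0, 22.5, 0.0, 0.0, -0.0],
-- [0.453 0.326 0.053]
```

Call:
{"name": "arm_command", "arguments": {
  "targets": [
    [12, 8, 0.5, -0.5, -0.006, 0.004, 0],
    [12, 8, 0.5, -0.5, -0.005, 0.003, 0],
    [12, 5, 0.5, 0, -0.005, 0.003, -0.002],
    [12, 0, 0, 20, 0, 0, 0],
    [12, 0, 0, 25, 0, 0, 0],
    [12, 0, 0, 25, 0, 0, 0],
    [12, 0, 0, 20, 0, 0, 0],
    [12, 0, 0, 0, 0, 0, 0]
  ]
}}

```text
time_s: 22.52
position: [0.4517, 0.325, 0.0511]
orientation: [0.633, 0.775, -0.002, -0.001]
wrist_force: [0.5, -0.2, -1.2]
gripper_width: 0.0188
grip_force: 59.5
```

```bash
cat look.py - >l3.py <<'E'
cv2.imwrite("pics/a5.png",cv2.resize(im[290:420,130:310],(720,520))[:,:,::-1])
Q=ori(101.6); B=np.array([.453,.326,.074])
rows(12,[(B-Q.apply(G),Q,6)])
E
python3 l3.py
```

```text
t 22.52 press [-0.1542  0.5349  0.0511] pos [0.4517 0.325  0.0511] rot [[-0.2, 0.98, -0.003], [0.98, 0.2, -0.002], [-0.001, -0.003, -1.0]] F [ 0.5 -0.2 -1.2] w 0.0188 gf 59.54707145690918 j [-0.14  0.57 -0.75  1.92  0.5   0.86 -0.95]
grasp [0.45190853 0.32505236 0.10813867]
top tube 194 [0.47131218 0.23318559 0.11597069] [-0.18535046  0.9823283  -0.02600618] ends [0.47739032 0.20097242 0.1168235 ] [0.46267713 0.27894999 0.11475912]
handle z 0.32998278642270834
side tube 685 [0.44116269 0.34994545 0.11519637] [-0.19784605  0.98021886 -0.00528373] ends [0.47102318 0.20200305 0.11599383] [0.42152563 0.44723629 0.11467194]
handle z 0.3259179146612291
[12, -0.1, -0.0, 6.1, 0.0, -0.0, -0.0],
[12, -0.1, -0.1, 6.0, 0.0, -0.0, -0.0],
[12, -0.1, 0.0, 6.1, 0.0, -0.001, -0.001],
[12, -0.1, -0.0, 6.0, 0.0, 0.0, 0.0],
[12, -0.1, -0.0, 6.1, 0.001, -0.0, -0.0],
[12, -0.0, -0.0, 6.1, -0.0, -0.0, -0.0],
-- [0.453  0.3261 0.017 ]
```

View pics/a5.png

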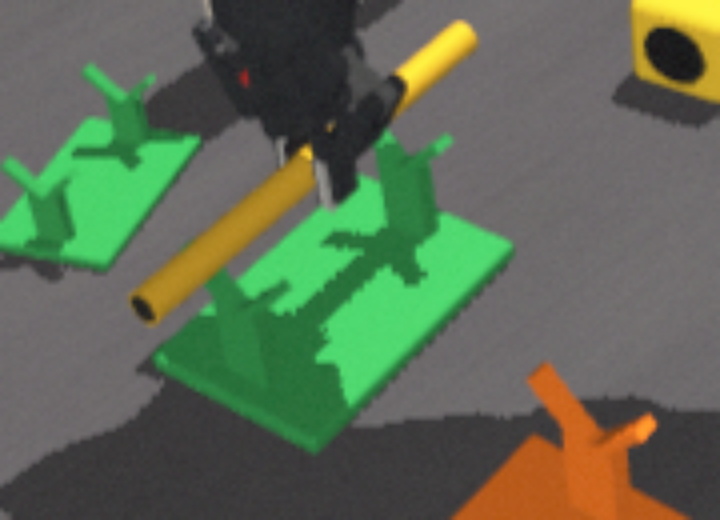

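The tube (300,170) is held level above both V's of the larger green rack (220,290 and 410,150), and the smaller rack sits off to the left. I lower it slowly.

Call:
{"name": "arm_command", "arguments": {
  "targets": [
    [12, 0, 0, 8, 0, 0, 0],
    [12, 0, 0, 8, 0, 0, 0],
    [12, 0, 0, 6, 0, 0, 0],
    [12, 0, 0, 5, 0, 0, 0],
    [12, 0, 0, 3, 0, 0, 0],
    [12, 0, 0, 2, 0, 0, 0],
    [12, 0, 0, 1, 0, 0, 0],
    [12, 0, 0, 0, 0, 0, 0]
  ]
}}

```text
time_s: 23.62
position: [0.453, 0.3262, 0.0203]
orientation: [0.633, 0.774, 0.0, -0.0]
wrist_force: [-0.3, 0.6, -2.0]
gripper_width: 0.0182
grip_force: 59.5
```

```bash
python3 look.py
```

```text
t 23.62 press [-0.1528  0.536   0.0203] pos [0.453  0.3262 0.0203] rot [[-0.2, 0.98, 0.0], [0.98, 0.2, 0.001], [0.001, 0.001, -1.0]] F [-0.3  0.6 -2. ] w 0.0182 gf 59.54714834690094 j [-0.16  0.61 -0.71  1.94  0.55  0.8  -0.98]
grasp [0.45292775 0.32617961 0.0773095 ]
top tube 144 [0.47413433 0.22628749 0.08538066] [-0.10851625  0.99399196  0.01429022] ends [0.47682551 0.20163667 0.08502627] [0.47046201 0.25992531 0.08586426]
handle z 0.32988170682069134
side tube 677 [0.44150856 0.35114681 0.08319251] [-0.20040466  0.97969722 -0.00559743] ends [0.47170888 0.20350969 0.08403603] [0.42173935 0.44779049 0.08264034]
handle z 0.32578054283655045
```

Call:
{"name": "arm_command", "arguments": {
  "targets": [
    [12, 0, 0, 1, 0, 0, 0],
    [12, 0, 0, 1, 0, 0, 0],
    [12, 0, 0, 1, 0, 0, 0],
    [12, 0, 0, 0, 0, 0, 0]
  ]
}}

```text
time_s: 24.22
position: [0.4529, 0.3262, 0.0172]
orientation: [0.633, 0.774, 0.0, -0.0]
wrist_force: [0.7, -0.3, -2.4]
gripper_width: 0.0182
grip_force: 59.6
```

Call:
{"name": "arm_command", "arguments": {
  "targets": [
    [12, 0, 0, 1, 0, 0, 0],
    [12, 0, 0, 0, 0, 0, 0]
  ]
}}

```text
time_s: 24.48
position: [0.453, 0.3263, 0.017]
orientation: [0.633, 0.775, 0.0, 0.0]
wrist_force: [-1.0, -1.0, 5.2]
gripper_width: 0.0182
grip_force: 60.4
```

Contact at +5 N. I open gradually, then withdraw straight up.

Call:
{"name": "arm_command", "arguments": {
  "targets": [
    [20, 0, 0, 0, 0, 0, 0],
    [24, 0, 0, 0, 0, 0, 0],
    [35, 0, 0, 0, 0, 0, 0],
    [50, 0, 0, 0, 0, 0, 0],
    [50, 0, 0, 0, 0, 0, 0],
    [50, 0, 0, -10, 0, 0, 0],
    [50, 0, 0, -25, 0, 0, 0],
    [50, 0, 0, -35, 0, 0, 0]
  ]
}}

```text
time_s: 25.48
position: [0.4524, 0.3258, 0.087]
orientation: [0.632, 0.775, -0.0, -0.0]
wrist_force: [0.4, 0.4, 0.4]
gripper_width: 0.0499
grip_force: 0.0
```

Call:
{"name": "arm_command", "arguments": {
  "targets": [
    [50, 0, 0, -40, 0, 0, 0],
    [50, 0, 0, -45, 0, 0, 0],
    [50, 0, 0, -30, 0, 0, 0],
    [50, 0, 0, 0, 0, 0, 0],
    [50, 0, 0, 0, 0, 0, 0]
  ]
}}

```text
time_s: 26.1
position: [0.4525, 0.3255, 0.2008]
orientation: [0.633, 0.774, -0.0, -0.0]
wrist_force: [-0.5, -0.6, -0.2]
gripper_width: 0.0499
grip_force: 0.0
```

```bash
cat look.py - >l4.py <<'E'
cv2.imwrite("pics/a6.png",cv2.resize(im[270:420,130:310],(720,600))[:,:,::-1])
E
python3 l4.py
```

```text
t 26.1 press [-0.1534  0.5353  0.2008] pos [0.4525 0.3255 0.2008] rot [[-0.2, 0.98, -0.0], [0.98, 0.2, -0.0], [-0.0, -0.0, -1.0]] F [-0.5 -0.6 -0.2] w 0.0499 gf 0.0 j [-0.03  0.4  -0.86  1.78  0.33  1.12 -0.8 ]
grasp [0.45246454 0.32547378 0.25778291]
top tube 374 [0.4654431  0.26554    0.08218577] [-0.19324461  0.98109395  0.01054404] ends [0.47796272 0.20197845 0.08150266] [0.45196016 0.33399226 0.08292144]
handle z 0.3300789549684511
side tube 896 [0.44499101 0.33574701 0.07930954] [-0.20457593  0.97885015 -0.00103978] ends [0.47270775 0.20312864 0.07945041] [0.42174771 0.44696104 0.0791914 ]
handle z 0.32572805537010796
```

View pics/a6.png

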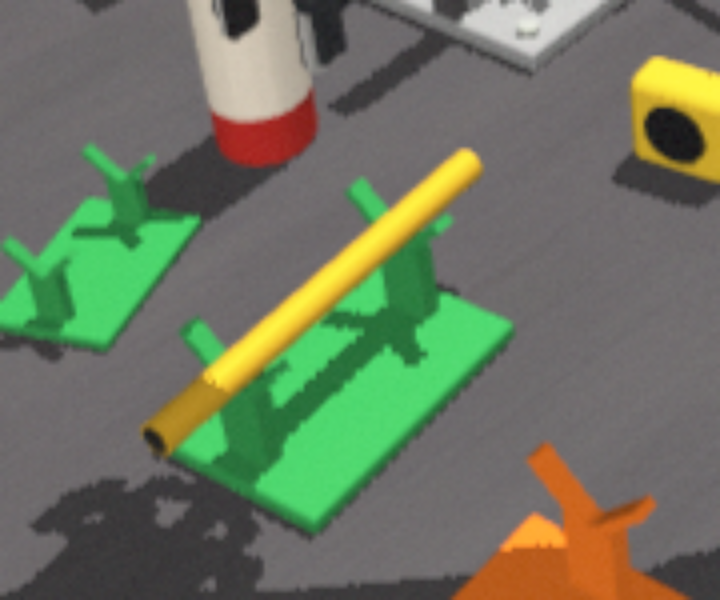

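The tube (310,290) lies level in both V's of the large green rack, the lever is up and the gripper is clear. I hand it in.

```bash
python3 -c "
from station import manip; print(manip.finish_job())"
```

```text
the job is handed in; nothing more can be done
None
```

I stamped the tube, pulled it from its clips and laid it level in both V's of the larger green rack; the lever is back up and the job is handed in at about 26 s, with no verdict returned (the first lever push slipped off partway, so I gripped the handle and repeated it to the stop).

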